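# Jack up the front of the leak-test stand and hold it

## Task

The front feet of the leak-test stand have to come off the cart so that I can change them. Set the small ratchet jack upright on the cart with its saddle centred under the stand's marked lift lug, let go of it, then pump its handle - down, back up, down again - until both front feet hang at least 10 mm clear of the cart, and finish on a downstroke: keep the handle pressed fully down and stay there, holding it, when your program ends. Let the jack alone do the lifting (keep the robot off the stand), do not shove the stand along, and leave the other things on the cart where they are.

Things in the scene. Friction and masses are not known exactly. Their poses are not given: they have to be found in the camera images.
- jack: Loose ratchet toe jack, 0.87 kg. Origin under the housing's middle, level with the sole's underside; x along the toe, z up. Grey housing 42 (x) x 44 (y, grip here) mm, z 7 to 86; steel rack sticks out on top to z 100. Grip with the TCP at z 65, fingers closing along y. Sole plate 54 wide, 7 thick, x -104 to +58. Toe to x +60. Handle slopes up and back from its pivot at x -27, z 48.
- saddle (a point): Centre of the top of the jack's saddle, a ribbed steel disc of 26 mm diameter on the end of the toe: 50 mm ahead of the jack's origin and 22 mm above the sole's underside while the rack is fully down (as at the start).
- handle_bar (a point): Middle of the top of the handle's crossbar (black rubber, 16 mm thick, 64 mm long, parallel to the jack's y). In the jack's frame: x -116, z 107 mm with the handle up; x -129, z 58 mm fully down (the point rides round with the bar). Press from above with closed fingertips; they may slide on the bar as it moves 13 mm backwards.
- jack_handle (a joint): Handle angle: 0 = up, 0.5 rad = fully down at its stop. A spring brings it back up when let go. About 4 N on the bar press it down unloaded, 8 to 12 N under the stand's weight.
- jack_ram (a joint): Height of rack, toe and saddle above their lowest place, m: 0 at the start, 0.036 at most. Each full downstroke (handle from under 0.1 to over 0.45 rad) raises it one 8 mm notch, 2 to 3 mm more while held down; as the handle rises the pawl keeps it at the notch (about 7.5, 15, 23, 31 mm). It does not come down again. A fifth stroke jams.
- stand: Loose leak-test stand, 3 to 4 kg: bright steel plate 120 (x) x 140 (y) x 18 mm, underside 36 mm up, on four levelling feet with 24 mm rubber pads, with an aluminium block, a dial gauge and a ball valve on top, about 155 mm high in all. Origin on the cart under the plate's centre; its front looks along -x.
- lift_pad (a point): Marked lift point: centre of the underside of a round boss, 22 mm diameter, 30 mm up, 80 mm in front (-x) of the stand's origin, below the lift lug: the single 30 mm wide tongue in the middle of the front edge (out to 97 mm, top 50 mm up, raised triangle on it). The slotted ears at the corners are no lift points. Bring the jack in level from the front, toe along the stand's +x.
- foot_left (a point): Underside of the stand's front foot on its +y side, 45 mm in front of and 55 mm beside the origin; z = 0 while it stands on the cart.
- foot_right (a point): Underside of the stand's front foot on its -y side, 45 mm in front of and 55 mm beside the origin; z = 0 while it stands on the cart.
- spool: bystander: white spool of sealing tape, 50 mm diameter, 13 mm high, behind the stand
- union: bystander: steel tube union 18x39x20 mm near the front edge of the cart
- tweezers: bystander: steel tweezers 12x120x5 mm along the front edge of the cart
- vial_a: bystander: upright vial with a blue cap, 19 mm diameter, 52 mm high, left of the laptop
- vial_b: bystander: upright vial with a white cap, 19 mm diameter, 52 mm high, left of the laptop

How it is judged:
By the outcome, as a careful person would: the job done as asked, in the order asked, and still so for the second after the job is handed in, while the arm keeps its last pose, push and grip.
It also fails if it takes over 54 s, if anything falls off the work surface, if the arm or the gripper's body presses on something with over 40 N, if the wrist force passes 120 N, or if a joint passes its speed limit or range.

## Robot

A 6-joint arm with a two-finger parallel gripper is mounted at the origin on a cart in front of the work surface, level with it; the furniture and walls round the work are solid. World frame = base frame: x ahead of the robot, y to its left, z up, the work surface at z = 0. Lengths are in m, angles in degrees, forces in N, time in s.
With the tool pointing down it reaches from about 0.325 to 0.85 m from the base axis. Payload 4.4 kg.
Tool frame: the origin (TCP) lies between the finger pads, 19 mm behind the fingertips; this is the grasp point; z points along the fingers, y is the line along which they close (so a half turn about z gives the same grasp; the last joint's range is limited). The gripper opens to 94 mm and grips with 3 to 60 N. Pads are 16 mm wide; open, the fingers measure 119 mm over their backs; the gripper's body (75 mm by 177 mm) begins 78 mm behind the grasp point.
Start: joints at [-80.243, 11.837, 88.321, -0, 79.842, -8.623], TCP at [0.181, -0.546, 0.224] pointing down, gripper open.
Joint ranges: [-156.59, 156.59], [-49.26, 127.26], [12.9, 141.05], [-63.56, 243.56], [4.71, 150.69], [-161.64, 161.64]. Speed limits (degrees/s): [159.86, 159.86, 180, 180, 180, 180].

## Interface

Orientations are given as [roll, pitch, yaw] about the fixed x, y, z axes, in that order (R = Rz(yaw) Ry(pitch) Rx(roll)).
In Python, from station import r gives the robot as it stands. Calls block until the motion is done:
- r.movep(position, orientation): joint-space move of the TCP to a pose.
- r.move_straight(position, rotation=None, feed=0.15, until_force=None): straight line of the TCP; rotation=None keeps the orientation; feed is the mean speed in m/s. With until_force (N) it stops when the force on the tool has changed by that much, and returns True; else False.
- r.move_j(angles): joint-space move.
- r.move_gripper(opening): opening from 0.0 (shut) to 1.0 (fully open); the grip force is fixed at half the most; returns when the fingers have stopped.
- r.hold(seconds).
- r.solve_ik(position, orientation): joint angles nearest the present ones, or None.
- r.get_state(): the state.
- r.read_camera(name): name is "scene" or "top" or "wrist"; returns the picture (480x640x3 uint8, red, green, blue); there is no depth.
- r.camera_info(name): a dict with "fx", "fy", "cx", "cy" (pixels), "R" (3x3) and "t" (3): a world point X has camera coordinates R X + t. Camera axes: x right, y down, z forward; pixel columns grow to the right and rows downward; lengths in m; the calibration is good to about 2 mm. The wrist camera is an equidistant fisheye: a pixel r from the principal point sees the ray r / f radians off the axis. A picture is of the moment at which its call begins: read the wrist's pose just before it. camera_info takes no time and is no camera call; for the wrist camera it gives the pose at the moment of the call.
A pose or a line that the arm cannot do raises r.IKError and nothing moves.
- r.job_done(): hands the job in; it is judged then, once.
The state is a dict: "time_s": time; "q": joint angles; "qvel": joint speeds; "joint_torque": joint torques, N m; "ee_pos": TCP position; "orientation": TCP orientation; "ft_force": force on the tool from outside, world axes, zero at the start; "moment": the same for the moment, N m; "finger_gap": opening from 0.0 (shut) to 1.0 (fully open); "gripper_force": force on a finger pad.
Only numpy, scipy, OpenCV 4.12 (cv2) and the standard library are available. Lean on these libraries where they do the work, as an engineer would, in place of code of your own. Each camera call takes 0.05 s, during which the arm holds its last target. There are 200 camera calls.

## Working session

There is one attempt and no reset: what is moved stays moved. The work goes in short steps, each a Python script; the robot and the scene stay as the last script left them, time stands still between calls to the robot, and variables do not carry over. Pictures are saved under pics/ and viewed, at most 11 in all, crops included, and the job is handed in when it is done.

```bash
ls; mkdir -p pics; python3 - <<'E'
from station import r
import cv2
for n in("scene","top"):
    cv2.imwrite(f"pics/{n}0.png",r.read_camera(n)[:,:,::-1]); c=r.camera_info(n); print(n,c)
print(r.get_state())
E
```

```text
pics
scene {'fx': 455.6112179697305, 'fy': 455.6112179697305, 'cx': 320.71966420365817, 'cy': 244.27199323224292, 'R': array([[-0.80760609, -0.58966152,  0.00846723],
       [-0.3201791 ,  0.42637247, -0.84598574],
       [ 0.49523504, -0.68593426, -0.53313829]]), 't': array([0.4607935 , 0.22700039, 0.7752688 ])}
top {'fx': 622.0895407007948, 'fy': 622.0895407007948, 'cx': 321.5132981005612, 'cy': 232.01780377618294, 'R': array([[-5.71138092e-04, -9.99896270e-01,  1.43917751e-02],
       [-9.87782343e-01, -1.67869522e-03, -1.55830757e-01],
       [ 1.55838752e-01, -1.43049422e-02, -9.87678922e-01]]), 't': array([0.02806076, 0.54087855, 1.36309617])}
{'time_s': 0.1, 'q': array([-8.02445219e+01,  1.18761791e+01,  8.83947336e+01, -5.30565576e-04,
        7.98419437e+01, -8.62239987e+00]), 'qvel': array([-0.09719783, -0.04870281, -0.19684605,  0.01321183,  0.05999561,
        0.05939525]), 'joint_torque': array([-2.88299843e-04, -3.71862888e+01, -2.82294059e+01,  6.99158153e-02,
        3.11162265e-02, -5.17716080e-05]), 'ee_pos': array([ 0.18116375, -0.5450012 ,  0.22325404]), 'orientation': array([-1.79888341e+02, -1.64034723e-02,  1.83779561e+01]), 'ft_force': array([-0.26366382, -0.54441987,  0.84201777]), 'moment': array([-0.05938679,  0.00771249,  0.01503689]), 'gripper_force': 0.0, 'finger_gap': 0.9979066981956055}
```

View pics/scene0.png

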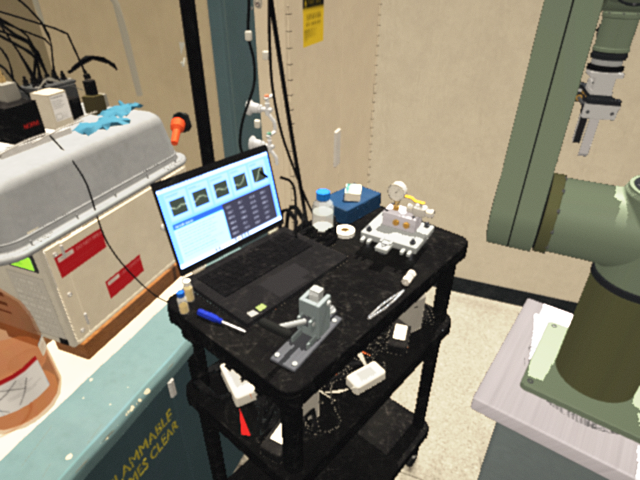

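View pics/top0.png

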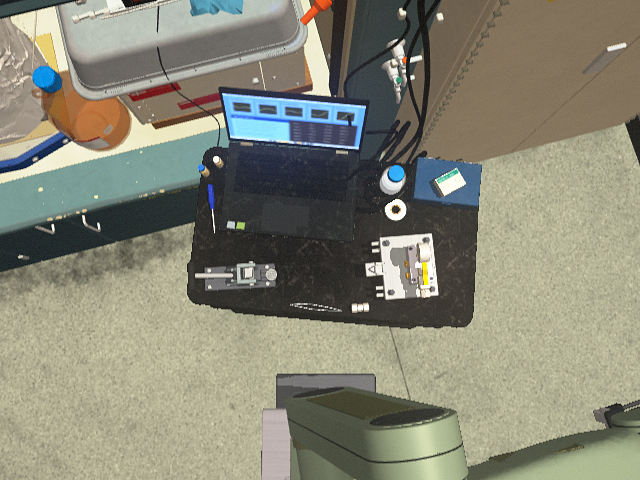

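The scene view shows the cart with the jack in front left and the stand at the back right. In the top view the jack is at about (238,275) with its toe to the right (−y), and the stand is at about (408,266) with its lug at (373,270) facing the jack. I'll enlarge both.

```bash
python3 - <<'E'
import cv2,numpy as np
im=cv2.imread("pics/top0.png")
a=cv2.resize(im[245:305,185:290],None,fx=7,fy=7,interpolation=cv2.INTER_CUBIC)[:, :735]
b=cv2.resize(im[225:308,345:445],None,fx=7,fy=7,interpolation=cv2.INTER_CUBIC)
cv2.imwrite("pics/jack.png",a);cv2.imwrite("pics/stand.png",b)
E
```

```text
(no output)
```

View pics/jack.png

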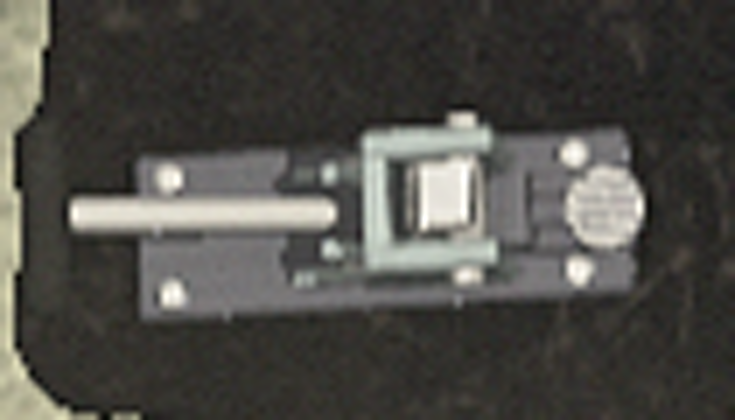

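View pics/stand.png

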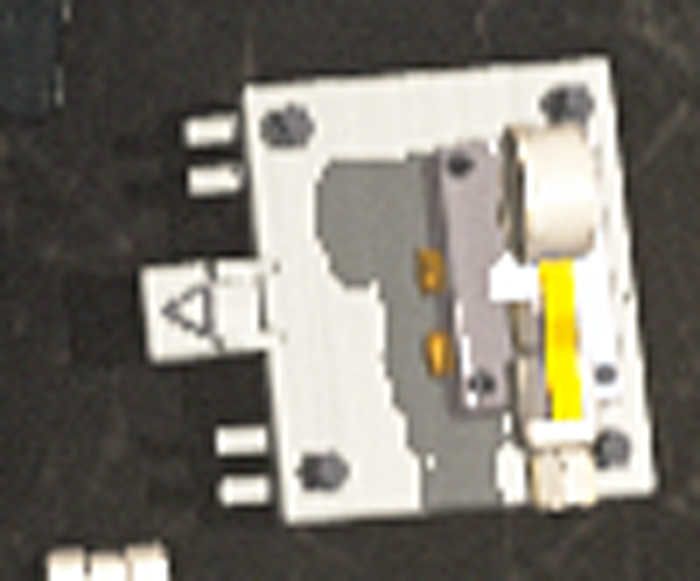

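Jack crop: sole corners are at about (138,158), (143,320), (635,293) and (628,128), with the saddle at (605,206). Stand crop: plate corners are at (247,88), (607,60), (655,492) and (288,522), with the lug tip corners at (143,268) and (152,360). I'll fit planar poses to these points.

```bash
cat >h.py <<'E'
import numpy as np
from scipy.optimize import least_squares
from station import r
def world(p,P):  # p=(x,y,yaw rad), P Nx3 local
    c,s=np.cos(p[2]),np.sin(p[2]); P=np.asarray(P,float)
    return np.c_[p[0]+c*P[:,0]-s*P[:,1],p[1]+s*P[:,0]+c*P[:,1],P[:,2]]
def proj(ci,X):
    c=X@np.array(ci["R"]).T+ci["t"]
    return np.c_[ci["fx"]*c[:,0]/c[:,2]+ci["cx"],ci["fy"]*c[:,1]/c[:,2]+ci["cy"]]
def projw(ci,X):
    c=X@np.array(ci["R"]).T+ci["t"]; n=np.hypot(c[:,0],c[:,1]); th=np.arctan2(n,c[:,2])/n
    return np.c_[ci["fx"]*c[:,0]*th+ci["cx"],ci["fy"]*c[:,1]*th+ci["cy"]]
def fit(ci,P,uv,p0,pj=proj):
    f=lambda p:(pj(ci,world(p,P))-uv).ravel()
    s=least_squares(f,p0,loss="soft_l1"); return s.x,f(s.x).reshape(-1,2)
E
python3 - <<'E'
from h import *
np.set_printoptions(precision=4,suppress=True)
ci=r.camera_info("top"); px=lambda c,o:(np.array(c)+.5)/7-.5+o
J=np.array([[-104,27,7],[-104,-27,7],[58,-27,7],[58,27,7],[50,0,22]])/1e3
uj=px([[138,158],[143,320],[635,293],[628,128],[605,206]],[185,245])
S=np.array([[-60,70,54],[60,70,54],[60,-70,54],[-60,-70,54],[-97,15,50],[-97,-15,50]])/1e3
us=px([[247,88],[607,60],[655,492],[288,522],[143,268],[152,360]],[345,225])
j,e=fit(ci,J,uj,[.5,.2,-1.57]);print("jack",j,np.degrees(j[2]));print(e)
s,e=fit(ci,S,us,[.5,-.1,-1.57]);print("stand",s,np.degrees(s[2]));print(e)
print("pad",world(s,[[-.08,0,.03]]))
t=world(s,[[-.13,0,0]])[0];print("jack goal",t, "bar goal",world([*t[:2],s[2]],[[-.116,0,.107],[-.129,0,.058]]))
E
```

```text
jack [ 0.4443  0.192  -1.5115] -86.59985655973185
[[-0.4701 -0.2296]
 [-0.4584  0.2276]
 [ 0.4129 -0.1114]
 [ 0.2726 -0.0526]
 [ 0.2029  0.148 ]]
stand [ 0.4632 -0.166  -1.4903] -85.38511695149155
[[-0.7033 -0.2516]
 [ 1.0011 -0.4211]
 [ 1.014   0.2412]
 [-0.5103  0.3368]
 [-0.1725 -0.103 ]
 [-0.2204  0.1415]]
pad [[ 0.4568 -0.0863  0.03  ]]
jack goal [ 0.4528 -0.0365  0.    ] bar goal [[0.4434 0.0792 0.107 ]
 [0.4424 0.0921 0.058 ]]
```

```bash
python3 - <<'E'
from h import *
import cv2,pickle
r.movep([.45,.03,.36],[180,0,94]); r.hold(.3)
ci=r.camera_info("wrist"); im=r.read_camera("wrist"); pickle.dump(ci,open("w1.pkl","wb"))
cv2.imwrite("pics/w1.png",im[:,:,::-1]); print(ci, r.get_state()["time_s"])
E
```

```text
{'fx': 371.64829954431775, 'fy': 371.64829954431775, 'cx': 319.9535883565173, 'cy': 240.44507966999726, 'R': array([[ 9.97585472e-01,  6.94473676e-02, -5.38093276e-04],
       [ 6.76004572e-02, -9.69221065e-01,  2.36729182e-01],
       [ 1.59186872e-02, -2.36193968e-01, -9.71575527e-01]]), 't': array([-0.45143788, -0.05867143,  0.52075681])} 2.7667
```

View pics/w1.png

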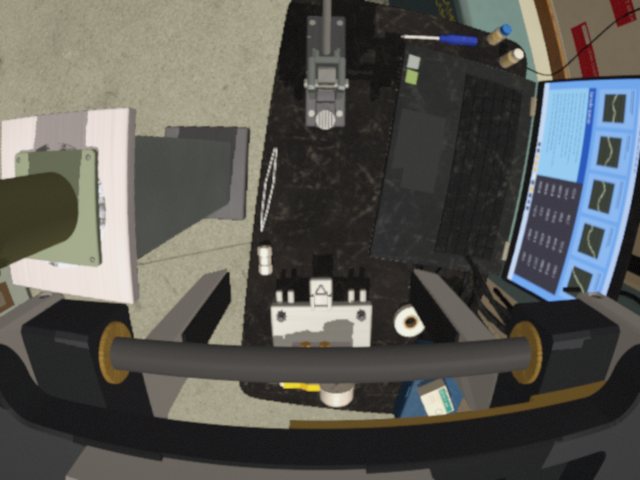

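The wrist picture shows the jack at the top (saddle ≈ (325,119)) and the stand at the bottom with its lug at about (320,290). I'll enlarge both in one crop.

```bash
python3 - <<'E'
import cv2,numpy as np
im=cv2.imread("pics/w1.png")
f=lambda x,y,w,h:cv2.resize(im[y:y+h,x:x+w],None,fx=5,fy=5,interpolation=cv2.INTER_CUBIC)
a=f(295,70,60,70);b=f(263,268,120,55)   # 300x350 ; 600x275
c=np.zeros((350,300+500,3),np.uint8); c[:,:300]=a
b=cv2.resize(im[270:325,267:378],(0,0),fx=4.5,fy=4.5,interpolation=cv2.INTER_CUBIC); c[:b.shape[0],300:300+b.shape[1]]=b[:350,:500]
cv2.imwrite("pics/w1c.png",c)
E
```

```text
(no output)
```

View pics/w1c.png

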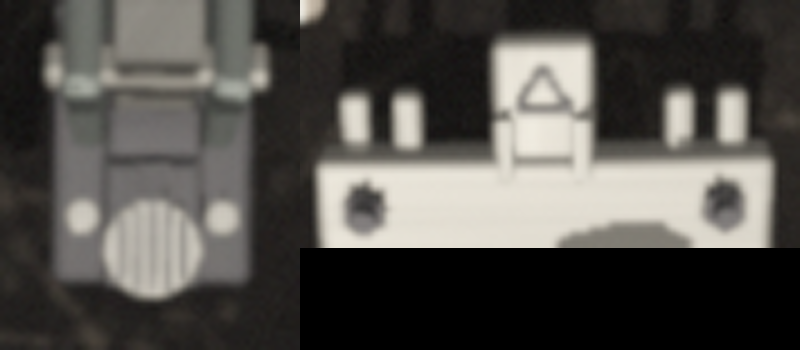

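In the crop the saddle is at (152,249) and the sole's front corners at (52,281) and (250,282). The plate's front top corners are at (317,164) and (773,158), and the lug tip at (492,40) and (592,40).

```bash
python3 - <<'E'
from h import *
import pickle
np.set_printoptions(precision=4,suppress=True)
ci=pickle.load(open("w1.pkl","rb")); px=lambda c,k,o:(np.array(c)+.5)/k-.5+o
J=np.array([[58,-27,7],[58,27,7],[50,0,22]])/1e3
uj=px([[52,281],[250,282],[152,249]],5,[295,70])
S=np.array([[-60,70,54],[-60,-70,54],[-97,15,50],[-97,-15,50]])/1e3
us=px([[473,158],[17,164],[292,40],[192,40]],4.5,[267,270])
j,e=fit(ci,J,uj,[.44,.19,-1.51],projw);print("jack",j,np.degrees(j[2]));print(e)
s,e=fit(ci,S,us,[.46,-.16,-1.49],projw);print("stand",s,np.degrees(s[2]));print(e)
print("pad",world(s,[[-.08,0,.03]])," saddle",world(j,[[.05,0,0]]))
E
```

```text
jack [ 0.446   0.1913 -1.5039] -86.16987739544442
[[-0.0104  0.1031]
 [ 0.0293  0.1094]
 [-0.0182 -0.2099]]
stand [ 0.4663 -0.1662 -1.486 ] -85.14132206226701
[[ 0.2901 -0.4499]
 [-0.563  -0.3503]
 [ 0.1889  0.2527]
 [ 0.0173  0.573 ]]
pad [[ 0.4596 -0.0865  0.03  ]]  saddle [[0.4494 0.1414 0.    ]]
```

```bash
python3 - <<'E'
from h import *
import cv2,pickle
np.set_printoptions(precision=4,suppress=True)
j=[.4452,.1917,np.radians(-86.4)]
r.movep([j[0],j[1],.17],[180,0,93.6])
r.move_straight([j[0],j[1],.065],feed=.12)
r.move_gripper(0.35); r.hold(.1)
r.move_gripper(0.0); s=r.get_state(); print(s["finger_gap"],s["gripper_force"],s["ee_pos"],s["orientation"])
r.move_straight([j[0],j[1],.085],feed=.08)
st=[.4648,-.1661,np.radians(-85.2)]
g=world(st,[[-.13-.04,0,0]])[0]; print("pre",g)
r.move_straight([g[0],g[1],.085],[180,0,94.8],feed=.12)
r.move_straight([g[0],g[1],.063],feed=.03,until_force=4); r.hold(.2)
s=r.get_state(); print(s["ee_pos"],s["ft_force"],s["time_s"])
ci=r.camera_info("wrist"); im=r.read_camera("wrist"); pickle.dump(ci,open("w2.pkl","wb"))
cv2.imwrite("pics/w2.png",im[:,:,::-1])
E
```

```text
0.47092489214128397 29.991478621959686 [0.4457 0.1917 0.0651] [179.9325  -0.001   93.6056]
pre [0.4506 0.0033 0.    ]
[0.4502 0.0034 0.0649] [-0.6024  0.1837  6.2765] 8.8667
```

View pics/w2.png

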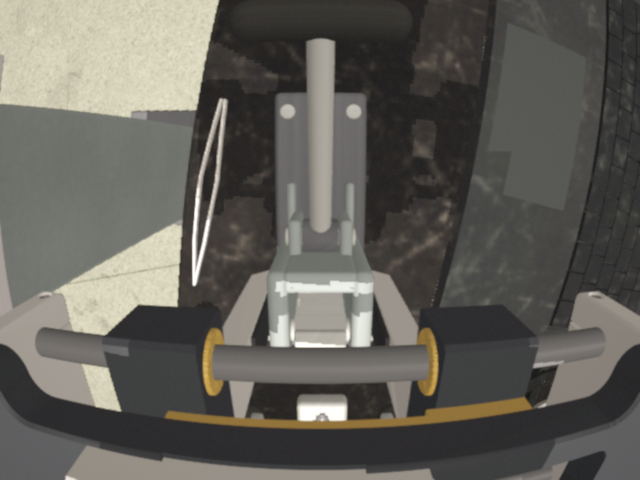

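The wrist view shows the jack gripped and straight: sole rear corners at about (277,94) and (366,94), and the lug tip at about (298–347, 397), in line with the jack. I'll check this numerically and crop for exact positions.

```bash
python3 - <<'E'
from h import *
import pickle,cv2
np.set_printoptions(precision=2,suppress=True)
ci=pickle.load(open("w2.pkl","rb"))
P=np.array([[-104,-27,7],[-104,27,7]])/1e3
L=np.array([[-97,-15,50],[-97,15,50]])/1e3
print("jack at tcp",projw(ci,world([.4502,.0034,np.radians(-85.2)],P)))
print("lug pred",projw(ci,world([.4648,-.1661,np.radians(-85.2)],L)))
im=cv2.imread("pics/w2.png")
a=cv2.resize(im[385:425,270:370],None,fx=7,fy=7,interpolation=cv2.INTER_CUBIC)
b=cv2.resize(im[85:115,270:370],None,fx=7,fy=7,interpolation=cv2.INTER_CUBIC)
cv2.imwrite("pics/w2c.png",np.vstack([a,b]))
E
```

```text
jack at tcp [[272.7   91.38]
 [365.7   91.37]]
lug pred [[293.96 403.84]
 [345.18 403.91]]
```

View pics/w2c.png

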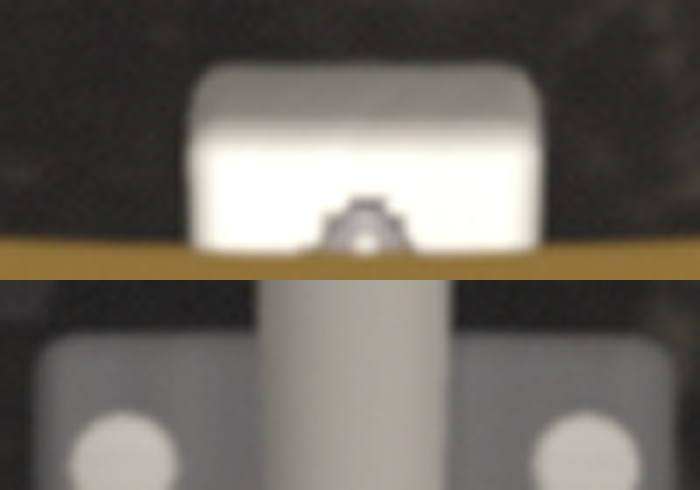

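```bash
python3 - <<'E'
from h import *
import cv2
np.set_printoptions(precision=4,suppress=True)
st=[.4654,-.1661,np.radians(-85.2)]
g0=world(st,[[-.17,0,0]])[0]; g=world(st,[[-.1303,0,0]])[0]; print(g)
r.move_straight([g0[0],g0[1],.0672],feed=.03)
print(r.move_straight([g[0],g[1],.0672],feed=.05,until_force=8))
r.move_straight([g[0],g[1],.063],feed=.02,until_force=3); s=r.get_state(); print(s["ee_pos"],s["ft_force"])
r.move_gripper(.8); r.hold(.1)
r.move_straight([g[0],g[1],.24],feed=.15)
q=world([*g[:2],st[2]],[[-.116,0,0]])[0]
r.movep([q[0],q[1]+.02,.22],[180,0,94.8]); r.move_gripper(0.0); r.hold(.2)
cv2.imwrite("pics/t2.png",r.read_camera("top")[:,:,::-1]); cv2.imwrite("pics/s2.png",r.read_camera("scene")[:,:,::-1])
import pickle;pickle.dump(r.camera_info("wrist"),open("w3.pkl","wb"));cv2.imwrite("pics/w3.png",r.read_camera("wrist")[:,:,::-1])
a=cv2.imread("pics/t2.png")[235:310,290:445];b=cv2.imread("pics/s2.png")[175:300,330:460]
a=cv2.resize(a,(780,375));w=cv2.imread("pics/w3.png")
cv2.imwrite("pics/c3.png",np.hstack([cv2.resize(b,(390,375)),cv2.resize(w,(410,375))]))
print(r.get_state()["time_s"],q)
E
```

```text
[ 0.4545 -0.0363  0.    ]
False
[ 0.4548 -0.036   0.065 ] [-0.9845  0.2268  6.4073]
14.6833 [0.4448 0.0793 0.    ]
```

View pics/c3.png

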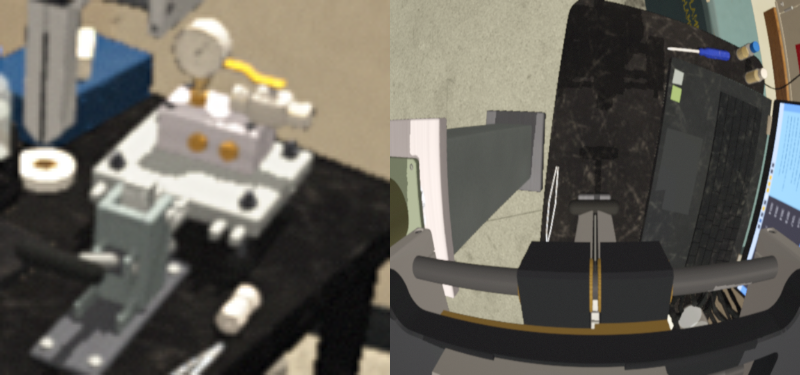

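The jack stands upright with its toe under the lug, the stand hasn't moved, and the closed fingers are above the crossbar. Next is pumping.

```bash
cat >>h.py <<'E'
JK=[.4548,-.0360,np.radians(-85.2)]
def at(x,z): return world(JK,[[x/1e3,0,(z+19)/1e3]])[0]
def down():
    h=r.move_straight(at(-126,53),feed=.05,until_force=20); r.hold(.3); s=r.get_state()
    print("down",h,s["ee_pos"][2]-.019,np.round(s["ft_force"],1),s["time_s"],flush=True)
def up():
    r.move_straight(at(-116,113),feed=.08); r.hold(.4)
    print("up",np.round(r.get_state()["ft_force"],1))
E
python3 - <<'E'
from h import *
import cv2
r.movep(at(-116,130),[180,0,94.8]); r.move_straight(at(-116,113),feed=.1)
down(); cv2.imwrite("pics/d1.png",r.read_camera("scene")[:,:,::-1]); up(); down()
i=r.read_camera("scene")[:,:,::-1]; cv2.imwrite("pics/d2.png",i)
cv2.imwrite("pics/c4.png",np.hstack([cv2.resize(cv2.imread(f"pics/{n}.png")[180:290,335:445],(400,400),interpolation=cv2.INTER_CUBIC) for n in("s2","d2")]))
E
```

```text
down True 0.05744586196235914 [-3.5  0.5 12.5] 16.7917
up [-0.1  0.3  1. ]
down True 0.05750064969212719 [-3.7  0.8 10.1] 19.5167
```

View pics/c4.png

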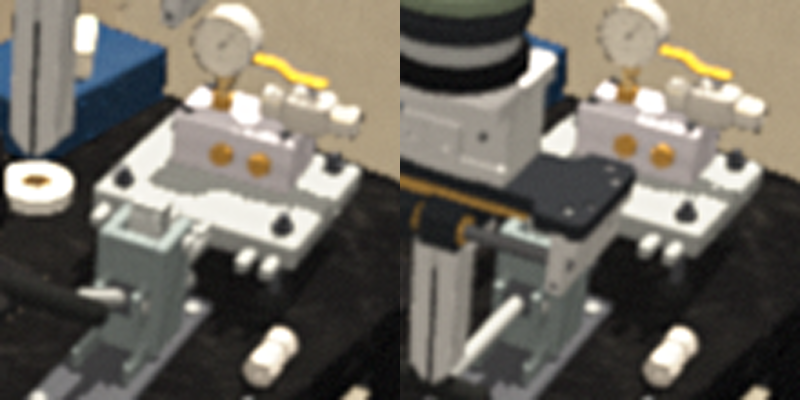

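The right half shows the handle down and the stand's front visibly raised, with the jack steady. Third stroke next, then I'll measure the lift.

```bash
python3 - <<'E'
from h import *
import cv2
np.set_printoptions(precision=4,suppress=True)
up(); down()
p=r.get_state()["ee_pos"]; print(r.move_straight(p-[0,0,.004],feed=.02,until_force=8)); r.hold(.3)
s=r.get_state(); print(s["ee_pos"]-[0,0,.019],s["ft_force"],s["time_s"])
cv2.imwrite("pics/d3.png",r.read_camera("scene")[:,:,::-1])
cv2.imwrite("pics/c5.png",np.hstack([cv2.resize(cv2.imread(f"pics/{n}.png")[180:290,355:445],(400,489),interpolation=cv2.INTER_CUBIC) for n in("s2","d3")]))
E
```

```text
up [-0.1  0.2  0.3]
down True 0.057449348737905956 [-2.9 -0.3 10. ] 22.2583
True
[0.4459 0.0914 0.0572] [-4.5157 -0.7383 14.2453] 22.7667
```

View pics/c5.png

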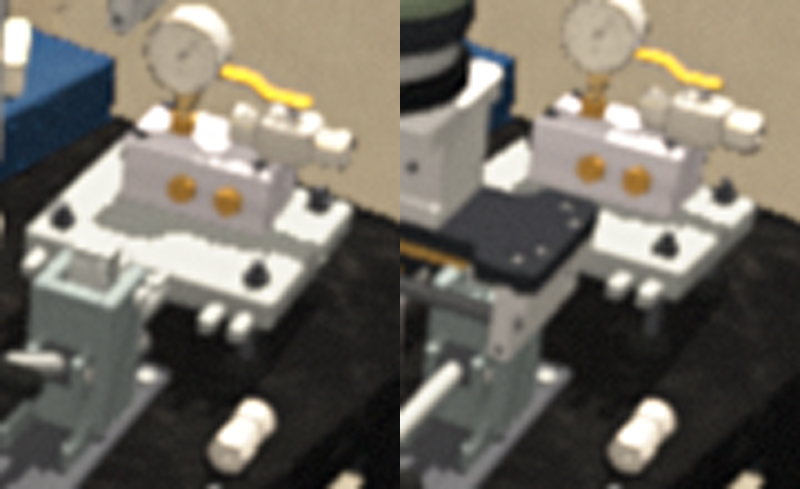

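The whole plate front is up: the right front stud went from (255,270) to (265,242) in the crop, and the right ear from (240,325) to (250,293). I'll turn that into a foot height.

```bash
python3 - <<'E'
from h import *
np.set_printoptions(precision=2,suppress=True)
ci=r.camera_info("scene"); st=[.4654,-.1661,np.radians(-85.2)]
P=np.array([[-45,-55,66],[-77,-50,48],[45,-55,66]])/1e3
print(proj(ci,world(st,P)))
for h in(8,10,12,14,18):
    a=h/90; Q=P.copy(); dx=P[:,0]-.045; Q[:,0]=.045+dx*np.cos(a)+P[:,2]*np.sin(a); Q[:,2]=P[:,2]*np.cos(a)-dx*np.sin(a)
    print(h,((proj(ci,world(st,Q))-proj(ci,world(st,P)))*4.444).ravel())
E
```

```text
[[412.48 238.62]
 [404.07 251.22]
 [426.51 222.01]]
8 [  6.34 -18.39   5.92 -22.18   3.74  -4.08]
10 [  7.98 -22.93   7.5  -27.75   4.64  -4.96]
12 [  9.64 -27.43   9.12 -33.34   5.54  -5.78]
14 [ 11.32 -31.91  10.78 -38.92   6.42  -6.55]
18 [ 14.73 -40.74  14.2  -50.07   8.14  -7.91]
```

```bash
python3 -c "
from station import r
s=r.get_state();print(s['ft_force'],s['ee_pos'],s['time_s']);print(r.job_done())"
```

```text
[-5.34561254 -1.03703343 14.55288081] [0.44588755 0.0914387  0.07620776] 22.8167
the job is handed in; nothing more can be done
None
```

I handed the job in at 22.8 s: the jack's saddle is under the lift lug and, after three full strokes, I measure both front feet about 12 mm clear of the cart, with the arm still pressing the handle fully down at about 14 N.

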